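Load the chill-plug carrier and jack it up to weld height

TASK

One of the four pockets in the hinged aluminium carrier is empty: drop a spare brass plug from the bench fully home into it, so that every pocket holds a plug. Then set the small hand jack so that its saddle is centred under the round lift pad of the clamp shoe on the carrier's front edge, with the jack's handle still up, and pump: press the handle all the way down, let it come all the way up again, and press it all the way down a second time. Finish while holding the handle fully down, with the carrier raised on the jack alone and the plugs still in their pockets; do not let go.

Things in the scene. Friction and masses are not known exactly. Their poses are not given: they have to be found in the camera images.
- fixture: Dark-steel frame fixed to the bench, 190 mm deep, 310 mm wide, carrying the hinged carrier. Origin: on the bench under its centre. -x is its front, where the jack goes in (about world -y); y runs along the pockets; z up. Between the front posts (y = +-140 mm) the space under the carrier is open, 83 mm high (75 under the pad), back to a cross bar at x = +60 mm.
- carrier (a joint): Angle (rad) of the carrier, a 155 x 296 x 10 mm aluminium plate hinged along the fixture's back (fixture x = +75 mm, height 88 mm), about 1.3 kg. 0 = level at rest, plate top 93 mm above the bench; grows as the front edge rises, about 0.15 with the handle fully down. On it: a 60 x 230 x 30 mm block with the four pockets, its top 123 mm above the bench.
- pocket0 (a point): Centre of the floor of pocket 0 of 4 in the carrier's block: a round hole 31 mm wide and 22 mm deep, floor 101 mm above the bench while the carrier is level; pockets are 52 mm apart along the fixture's y. A plug is home in it when the plug's origin is at this point.
- pocket1 (a point): Centre of the floor of pocket 1 of 4 in the carrier's block: a round hole 31 mm wide and 22 mm deep, floor 101 mm above the bench while the carrier is level; pockets are 52 mm apart along the fixture's y. A plug is home in it when the plug's origin is at this point.
- pocket2 (a point): Centre of the floor of pocket 2 of 4 in the carrier's block: a round hole 31 mm wide and 22 mm deep, floor 101 mm above the bench while the carrier is level; pockets are 52 mm apart along the fixture's y. A plug is home in it when the plug's origin is at this point.
- pocket3 (a point): Centre of the floor of pocket 3 of 4 in the carrier's block: a round hole 31 mm wide and 22 mm deep, floor 101 mm above the bench while the carrier is level; pockets are 52 mm apart along the fixture's y. A plug is home in it when the plug's origin is at this point.
- plug0: Brass chill plug, one of five alike: upright cylinder 26 mm diameter, 55 mm tall, 220 g, its foot chamfered. Origin: centre of its underside; z up along its axis. At the start three plugs stand in pockets and two are spares standing on the bench behind the fixture (which ones: see their positions).
- plug1: Brass chill plug, one of five alike: upright cylinder 26 mm diameter, 55 mm tall, 220 g, its foot chamfered. Origin: centre of its underside; z up along its axis. At the start three plugs stand in pockets and two are spares standing on the bench behind the fixture (which ones: see their positions).
- plug2: Brass chill plug, one of five alike: upright cylinder 26 mm diameter, 55 mm tall, 220 g, its foot chamfered. Origin: centre of its underside; z up along its axis. At the start three plugs stand in pockets and two are spares standing on the bench behind the fixture (which ones: see their positions).
- plug3: Brass chill plug, one of five alike: upright cylinder 26 mm diameter, 55 mm tall, 220 g, its foot chamfered. Origin: centre of its underside; z up along its axis. At the start three plugs stand in pockets and two are spares standing on the bench behind the fixture (which ones: see their positions).
- plug4: Brass chill plug, one of five alike: upright cylinder 26 mm diameter, 55 mm tall, 220 g, its foot chamfered. Origin: centre of its underside; z up along its axis. At the start three plugs stand in pockets and two are spares standing on the bench behind the fixture (which ones: see their positions).
- lift_pad (a point): Centre of the flat underside of the round lift pad (36 mm diameter), 75 mm above the bench with the carrier level. It is under a steel shoe, 36 mm wide, clamped (40 N to slide it) somewhere along the carrier's front edge at fixture x = -95 mm. A dark hexagonal bolt head on the shoe, top 119 mm above the bench, is exactly above it; the shoe ends 12 mm in front of it (the pad 18).
- jack: Small loose grey hand jack, 0.7 to 1.1 kg. Origin: on the bench under the centre of its square pump housing; +x points to the saddle end, z up. Base plate 275 x 80 x 12 mm (x -157 to +118 mm). Housing 40 x 40 mm, top at 95 mm: grip it across y from above to lift or slide the jack. Saddle at x = +85 mm, T-handle at the -x end.
- saddle_top (a point): Centre of the top of the jack's saddle, a flat steel disc 38 mm diameter, 85 mm ahead (+x) of the jack's origin; 65 mm above the bench with the handle up, 99 mm with the handle fully down (the saddle follows the handle).
- handle (a joint): Angle (rad) of the pump handle: 0 = fully up (rest), 0.55 = fully down on its stop. Sprung: it comes up by itself when released. Pressing the bar down takes about 3 to 5 N unloaded, about 8 to 14 N with the carrier on the saddle. No ratchet: the saddle sinks as the handle comes up.
- handle_bar (a point): Centre of the handle's black cross bar (18 mm diameter, 60 mm long across the jack), 115 mm from the pivot at jack x = -25 mm, height 70 mm. Handle up: bar at jack x = -129 mm, height 119 mm; fully down: x = -139 mm, height 57 mm. Press it down from above with closed fingers; it lies over the base plate, so the jack does not tip.
Things that resemble listed ones, but are neither listed nor needed, are in the scene too. Leave any purple or white look-alike of the plug3 alone.

How it is judged:
On the way, in this order (a step that is already met when the one before it is completed fails the run):
1. every pocket holds a plug, fully home, and the fingers have let go of it (distance between any of plug0, plug1, plug2, plug3, plug4 and pocket0 below 0.007 m and distance between any of plug0, plug1, plug2, plug3, plug4 and pocket1 below 0.007 m and distance between any of plug0, plug1, plug2, plug3, plug4 and pocket2 below 0.007 m and distance between any of plug0, plug1, plug2, plug3, plug4 and pocket3 below 0.007 m and contact force between the fingers and plug0 below 0.3 N and contact force between the fingers and plug1 below 0.3 N and contact force between the fingers and plug2 below 0.3 N and contact force between the fingers and plug3 below 0.3 N and contact force between the fingers and plug4 below 0.3 N), for 0.2 s.
2. the jack stands on the bench with its saddle centred under the lift pad, handle up (horizontal distance between saddle_top and lift_pad below 0.012 m and height (world z) of jack below 0.004 m and value of joint handle below 0.1 rad), for 0.2 s.
3. first stroke: handle fully down, carrier raised (horizontal distance between saddle_top and lift_pad below 0.012 m and value of joint handle above 0.48 rad and value of joint carrier above 0.09 rad), for 0.1 s.
4. handle comes all the way up again, carrier level (value of joint handle below 0.1 rad and value of joint carrier below 0.03 rad), for 0.1 s.
At the end, for the whole second after the job is handed in: All four pockets hold a plug (7 mm); saddle within 12 mm of the pad's centre, carrying it (over 3 N); fingers hold the handle down (over 2 N, joint over 0.48 rad); carrier over 0.09 rad, robot not touching carrier, shoe or fixture; jack flat and at rest (all of step 3 and distance between any of plug0, plug1, plug2, plug3, plug4 and pocket0 below 0.007 m and distance between any of plug0, plug1, plug2, plug3, plug4 and pocket1 below 0.007 m and distance between any of plug0, plug1, plug2, plug3, plug4 and pocket2 below 0.007 m and distance between any of plug0, plug1, plug2, plug3, plug4 and pocket3 below 0.007 m and contact force between the fingers and jack above 2 N and contact force between jack and fixture above 3 N and contact force between each of the arm, the fingers and fixture below 0.5 N and height (world z) of jack below 0.005 m and angle between jack's own z axis and vertical below 0.05 rad and linear speed of jack below 0.02 m/s); the arm keeps its last pose, push and grip.
It fails at once if the jack is tipped over (angle between jack's own z axis and vertical above 0.5 rad).
It also fails if it takes over 69 s, if anything falls off the work surface, if the arm or the gripper's body presses on something with over 40 N, if the wrist force passes 120 N, or if a joint passes its speed limit or range.

ROBOT

A 6-joint arm with a two-finger parallel gripper is mounted at the origin on the work surface. World frame = base frame: x ahead of the robot, y to its left, z up, the work surface at z = 0. Lengths are in m, angles in rad, forces in N, time in s.
With the tool pointing down it reaches from about 0.25 to 0.725 m from the base axis. Payload 9.7 kg.
Tool frame: the origin (TCP) lies on the centre line of the jaws, within the pads' length; the fingertips stand 11 mm ahead of it and the grasp point (between the pads) lies 8 mm behind it; z points along the fingers, x is the direction in which the jaws open and shut, and the axes are right-handed (so a half turn about z gives the same grasp; the last joint's range is limited). The gripper opens to 85 mm and grips with 20 to 120 N. Pads are 22 mm wide; open, the fingers measure 114 mm over their backs; the gripper's body (76 mm by 85 mm) begins 54 mm behind the grasp point. The pads swing forward as they close: fully open they stand 13 mm farther back than shut.
Start: joints at [-1.257, 0.087, 0.176, 1.66, 0, 1.571], TCP at [0.17, -0.523, 0.242] pointing down, gripper open.
Joint ranges: [-3.13, 3.13], [-0.85, 1.81], [-1.15, 1.24], [-2.2, 2.28], [-1.44, 1.52], [-3.14, 3.14]. Speed limits (rad/s): [2.22, 2.22, 2.57, 3.14, 3.14, 3.14].

INTERFACE

Orientations are given as a unit quaternion [x, y, z, w].
In Python, from rig import ctrl gives the robot as it stands. The module is installed in compiled form; this text tells all that it offers.
- The arm moves only by the shell command python3 -m pendant 'ROWS' [FORCE]. ROWS is JSON, a list of rows, each a list of 7 numbers: the opening, from 0 (shut) to 1 (fully open), then the shift along the tool's x, y, z in m, then the turn, a rotation vector about the tool's x, y, z in units of 10 degrees (1.0 is 10 degrees). A call has 1 to 10 rows; each row is the pose to reach, as a shift and turn from the pose commanded when the call began, along the tool's axes at that moment; what a row does not reach only later rows make up. A row lasts 1/8 s, in which the tool goes at most 62.5 mm and 10.7 degrees, less where a joint would pass 70% of its speed; a pose out of reach is approached as far as the arm can. A call with a gripper value outside its range is refused whole. The fingers move at their own pace and stop on an object; FORCE is the grip in N (left out, the last holds). Time passes only in rows, so rows that repeat a pose let the fingers close. It gives the time, the measured TCP pose, the force and the opening at its end, in the units of the state.
- ctrl.read_state(): the state, without advancing time (a new reading comes with each control period).
- ctrl.get_image(name): name is "scene" or "top"; returns a dict with "image" (420x560x3 uint8, blue, green, red), "depth" (420x560 float32, m along the optical axis (not along the pixel's ray), 0 where there is no reading), "fovy" (degrees; the focal length in pixels is half the picture's height over the tangent of half this angle, whatever the lens; pixels are square), "cx", "cy" (the principal point, pixels), "D" ([k1, k2, p1, p2, k3] as OpenCV has them; the pictures are not rectified), "view" (4x4, takes a point from world to camera coordinates). Camera axes: x right, y down, z forward; pixel columns grow to the right and rows downward; lengths in m; the calibration is good to about 2 mm. A picture is of the moment at which its call begins.
- ctrl.job_done(): hands the job in, once; it reports no verdict.
The state is a dict: "t": time; "joint_positions": joint angles; "qd": joint speeds; "joint_efforts": joint torques, N m; "tcp_pos": TCP position; "tcp_rot": TCP orientation; "wrist_force": force on the tool from outside, world axes, zero at the start; "moment": the same for the moment, N m; "finger_gap": finger opening in m.
Only numpy, scipy, OpenCV 4.12 (cv2) and the standard library are available. Lean on these libraries where they do the work, as an engineer would, in place of code of your own. Each camera call takes 0.05 s, during which the arm holds its last target. There are 200 camera calls.

## Working session

There is one attempt and no reset: what is moved stays moved. The work goes in short steps, Python scripts to look and compute and a shell command to move; the robot and the scene stay as the last step left them, time stands still between calls to the robot, and variables do not carry over. Pictures are saved under pics/ and viewed, about 8 in all and at most 12, crops included, and the job is handed in when it is done.

```bash
mkdir -p pics; cat > h.py <<'E'
import numpy as np, cv2, pickle
from rig import ctrl
def grab(n):
    d=ctrl.get_image(n); pickle.dump(d,open(f'{n}.pkl','wb')); return d
def load(n): return pickle.load(open(f'{n}.pkl','rb'))
def K(d):
    f=d['image'].shape[0]/2/np.tan(np.radians(d['fovy'])/2)
    return np.array([[f,0,d['cx']],[0,f,d['cy']],[0,0,1]])
def ray(d,px):
    p=cv2.undistortPoints(np.array([[px]],float),K(d),np.array(d['D'],float))[0,0]
    V=np.array(d['view']); R=V[:3,:3]; return -R.T@V[:3,3], R.T@np.array([p[0],p[1],1])
def onz(d,px,z):
    c,r=ray(d,px); return c+r*(z-c[2])/r[2]
def proj(d,P):
    V=np.array(d['view']); return cv2.projectPoints(np.array(P,float).reshape(-1,3),cv2.Rodrigues(V[:3,:3])[0],V[:3,3],K(d),np.array(d['D'],float))[0][:,0]
def dp(d,px):
    z=d['depth'][int(px[1]),int(px[0])]; c,r=ray(d,px); return c+r*z
E
python3 - <<'E'
from h import *
for n in('top','scene'):
    d=grab(n); cv2.imwrite(f'pics/{n}1.png',cv2.resize(d['image'],(800,600)))
    V=d['view']; print(n,-V[:3,:3].T@V[:3,3],V[2,:3],d['fovy'],d['D'])
print(ctrl.read_state())
E
```

```text
top [ 2.96453770e-01 -7.70168055e-04  1.13702776e+00] [ 0.21622316 -0.00457521 -0.97633325] 52.08416824665783 [-0.09229203  0.          0.          0.          0.        ]
scene [0.8961762  0.38821709 0.91907543] [-0.40421564 -0.36443842 -0.83892452] 52.31762133357255 [-0.00464537  0.          0.          0.          0.        ]
{'t': 0.1, 'joint_positions': array([-1.25698374e+00,  8.74131236e-02,  1.75240343e-01,  1.65977487e+00,
        1.54321746e-05,  1.57080155e+00]), 'qd': array([ 0.00225986,  0.00036719,  0.00172994, -0.00210285, -0.00208426,
       -0.00027674]), 'joint_efforts': array([-3.19553155e-04, -5.21562052e+01,  4.65652013e+01,  1.61448464e-02,
       -1.64764799e-05,  1.22527371e-05]), 'tcp_pos': array([ 0.16972886, -0.52297487,  0.24166336]), 'tcp_rot': array([ 8.08913424e-01, -5.87927497e-01, -4.61127645e-04, -3.44687935e-04]), 'wrist_force': array([-0.14369495, -0.66759682,  0.9921862 ]), 'moment': array([-0.00375523, -0.02151985,  0.01305527]), 'finger_gap': 0.08527522638887312}
```

View pics/top1.png

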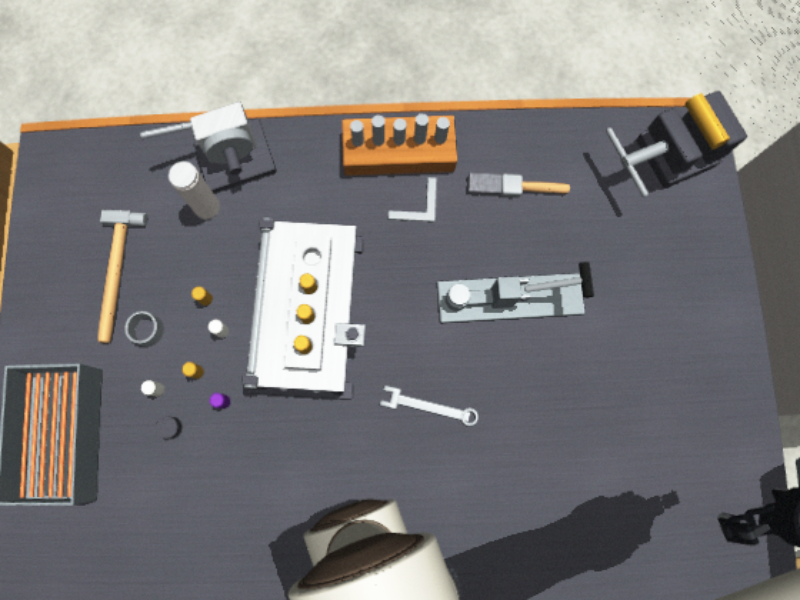

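View pics/scene1.png

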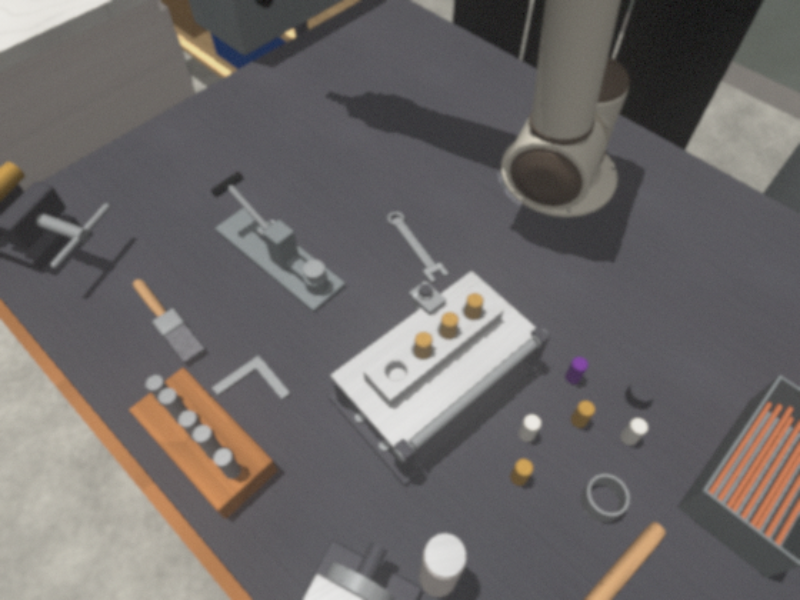

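The top view (800x600) shows the empty pocket at (312,257) and brass spares at (201,296) and (192,371). The bolt head is at (352,334), the jack saddle at (458,296), the housing at (510,290) and the bar at (586,280). The scene view agrees.

```bash
python3 - <<'E'
from h import *
T=load('top');S=load('scene')
for n,d in(('top',T),('scene',S)):
    hsv=cv2.cvtColor(d['image'],cv2.COLOR_BGR2HSV)
    m=cv2.inRange(hsv,(12,120,70),(28,255,255))
    k,l,st,c=cv2.connectedComponentsWithStats(m)
    for i in range(1,k):
        if 30<st[i,4]<900: print(n,st[i],c[i].round(1),'z.055',onz(d,c[i],.055)[:2].round(4),'z.156',onz(d,c[i],.156)[:2].round(4))
s=.7
for nm,p,z in[('empty',(312,257),.123),('bolt',(352,334),.119),('saddle',(458,295),.065),('hous',(509,288),.095),('bar',(586,280),.119),('bp1',(438,285),.012),('bp2',(441,321),.012),('bp3',(583,315),.012),('bp4',(578,275),.012)]:
    print(nm,onz(T,(p[0]*s,p[1]*s),z).round(4))
for nm,p,z in[('empty',(397,371),.123),('bolt',(426,291),.119),('saddle',(315,270),.065),('hous',(280,233),.095),('bar',(227,184),.119)]:
    print('S',nm,onz(S,(p[0]*s,p[1]*s),z).round(4))
a=T['image'][150:290,150:260]; b=T['image'][170:240,295:425]
cv2.imwrite('pics/c1.png',np.vstack([cv2.resize(a,(440,560),interpolation=2)[:, :]])); 
w=cv2.resize(b,(650,350),interpolation=2); cv2.imwrite('pics/c2.png',w)
E
```

```text
top [ 14  79 127  14 716] [74.7 85.1] z.055 [0.9266 0.5299] z.156 [0.8677 0.4804]
top [  0 100  13 113 739] [  3.8 138.8] z.055 [0.7741 0.7262] z.156 [0.7295 0.6584]
top [366 130  32   5  77] [380.6 132.5] z.055 [ 0.7433 -0.3197] z.156 [ 0.7016 -0.2899]
top [ 69 157  20  83 254] [ 80.6 201.8] z.055 [0.5818 0.4881] z.156 [0.5552 0.4425]
top [210 192  12  14 125] [215.4 198.1] z.055 [0.5771 0.1292] z.156 [0.5509 0.1171]
top [134 201  15  13 128] [140.8 206.8] z.055 [0.5617 0.3251] z.156 [0.537  0.2947]
top [208 213  12  14 121] [213.5 219.2] z.055 [0.5212 0.1347] z.156 [0.5002 0.1221]
top [206 235  12  13 116] [211.5 240.8] z.055 [0.4654 0.1406] z.156 [0.4497 0.1274]
top [128 253  14  12 124] [134.2 258.8] z.055 [0.4262 0.3389] z.156 [0.4141 0.3072]
top [ 28 261   6  87 151] [ 30.2 305. ] z.055 [0.3159 0.6094] z.156 [0.3141 0.5525]
top [ 34 261   6  87 143] [ 36.7 305.2] z.055 [0.3152 0.5919] z.156 [0.3135 0.5365]
top [ 41 261   6  87 171] [ 43.5 303.4] z.055 [0.3196 0.5738] z.156 [0.3174 0.5202]
top [ 48 261   5  86 139] [ 49.9 304.4] z.055 [0.3167 0.5563] z.156 [0.3148 0.5043]
top [ 
[... 413 characters left out ...]
85 0.1248]
scene [292 234   9   9  64] [296.  237.7] z.055 [0.5153 0.0842] z.156 [0.5599 0.1197]
scene [402 281  14  16 126] [408.8 287.4] z.055 [0.4373 0.3444] z.156 [0.4909 0.3495]
scene [360 322  13  16 137] [365.7 328.4] z.055 [0.5738 0.3312] z.156 [0.6115 0.3379]
empty [0.6055 0.1132 0.123 ]
bolt [0.4692 0.0481 0.119 ]
saddle [ 0.5416 -0.1413  0.065 ]
hous [ 0.5438 -0.2279  0.095 ]
bar [ 0.5472 -0.3581  0.119 ]
bp1 [ 0.5746 -0.1117  0.012 ]
bp2 [ 0.5053 -0.1133  0.012 ]
bp3 [ 0.5059 -0.3823  0.012 ]
bp4 [ 0.5839 -0.3812  0.012 ]
S empty [0.6095 0.1162 0.123 ]
S bolt [0.4752 0.0512 0.119 ]
S saddle [ 0.5466 -0.1387  0.065 ]
S hous [ 0.5477 -0.2222  0.095 ]
S bar [ 0.5501 -0.3575  0.119 ]
```

View pics/c1.png

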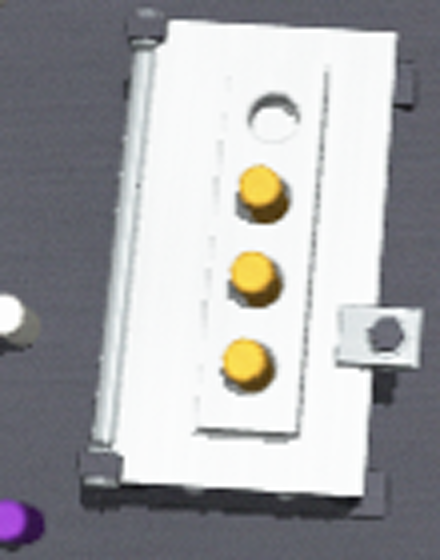

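View pics/c2.png

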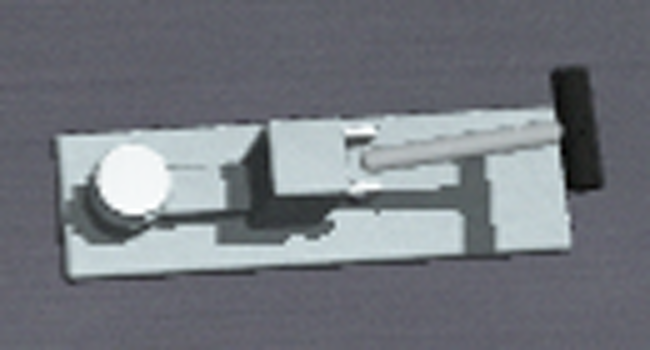

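Crops: the plug tops sit about 1.6 px above their mask centroids. Pocket rim centre is at crop (273,116) and bolt at (386,334). The jack lies almost along world +y. Next, compute the first move.

```bash
cat >> h.py <<'E'
from scipy.spatial.transform import Rotation as Ro
def go(p,yaw):
    "shift/turn (tool axes, 10deg units) to TCP p, tool down, tool x at world yaw deg"
    s=ctrl.read_state(); R=Ro.from_quat(s['tcp_rot'])
    G=Ro.from_euler('z',yaw,degrees=True)*Ro.from_euler('x',180,degrees=True)
    sh=R.inv().apply(np.array(p)-s['tcp_pos']); rv=np.degrees((R.inv()*G).as_rotvec())/10
    print('shift',sh.round(4),'turn',rv.round(3),'| tcp',s['tcp_pos'].round(4),'F',s['wrist_force'].round(1),'gap',round(s['finger_gap'],4),'j6',s['joint_positions'][5].round(2),'t',s['t'])
E
python3 - <<'E'
from h import *
T=load('top');S=load('scene')
for p in [(262,186),(254,273),(246,362),(273,114)]:
    q=(150+p[0]/4-.4,150+p[1]/4-.4); print(onz(T,q,.156 if p[1]!=114 else .123).round(4))
for q in[(140,205.5),(133.5,257.8)]: print('spare',onz(T,q,.055).round(4))
def tri(a,b):
    c1,r1=ray(T,a);c2,r2=ray(S,b);A=np.c_[r1,-r2];t=np.linalg.lstsq(A,c2-c1,rcond=None)[0];return ((c1+r1*t[0]+c2+r2*t[1])/2).round(4),np.linalg.norm(c1+r1*t[0]-c2-r2*t[1]).round(4)
print(tri((212.5+.0,218),(314.3,222.5)), 'mid plug');print('bolt',tri((150+386/4-.4,150+334/4-.4),(298,203.5)),'saddle',tri((295+132/5-.4,170+180/5-.4),(220.5,189)))
go((.43,.338,.25),84)
E
```

```text
[0.5559 0.1178 0.156 ]
[0.5036 0.1231 0.156 ]
[0.4513 0.1283 0.156 ]
[0.6101 0.1145 0.123 ]
spare [0.5653 0.3273 0.055 ]
spare [0.4289 0.3409 0.055 ]
(array([0.5045, 0.1235, 0.154 ]), np.float64(0.003)) mid plug
bolt (array([0.472 , 0.0487, 0.1137]), np.float64(0.0009)) saddle (array([ 0.5447, -0.1427,  0.0596]), np.float64(0.0014))
shift [-0.7386 -0.5133 -0.0075] turn [-9.0000e-03  2.0000e-03 -1.5602e+01] | tcp [ 0.1697 -0.523   0.2417] F [-0.1 -0.7  1. ] gap 0.0853 j6 1.57 t 0.1
```

```bash
python3 -m pendant '[[0.6,-0.74,-0.514,-0.008,0,0,-15.6],[0.6,-0.74,-0.514,-0.008,0,0,-15.6],[0.6,-0.74,-0.514,-0.008,0,0,-15.6],[0.6,-0.74,-0.514,-0.008,0,0,-15.6],[0.6,-0.74,-0.514,-0.008,0,0,-15.6],[0.6,-0.74,-0.514,-0.008,0,0,-15.6],[0.6,-0.74,-0.514,-0.008,0,0,-15.6],[0.6,-0.74,-0.514,-0.008,0,0,-15.6],[0.6,-0.74,-0.514,-0.008,0,0,-15.6],[0.6,-0.74,-0.514,-0.008,0,0,-15.6]]' 40; python3 -c "
from h import *
go((.430,.34,.25),84)"
```

```text
t: 1.35
tcp_pos: [0.3501, 0.0762, 0.2479]
tcp_rot: [0.952, 0.305, 0.0, 0.0]
wrist_force: [2.0, -1.6, 0.3]
finger_gap: 0.0514
shift [ 0.2185 -0.1681 -0.0021] turn [ 4.000e-03 -2.000e-03 -4.843e+00] | tcp [0.3501 0.0762 0.2479] F [ 2.  -1.6  0.3] gap 0.0514 j6 1.16 t 1.35
```

```bash
python3 -m pendant '[[0.6,0.2185,-0.168,-0.002,0,0,-4.84],[0.6,0.2185,-0.168,-0.002,0,0,-4.84],[0.6,0.2185,-0.168,-0.002,0,0,-4.84],[0.6,0.2185,-0.168,-0.002,0,0,-4.84],[0.6,0.2185,-0.168,-0.002,0,0,-4.84],[0.6,0.2185,-0.168,-0.002,0,0,-4.84],[0.6,0.2185,-0.168,-0.002,0,0,-4.84]]'; python3 -c "
from h import *
go((.430,.3405,.08),84)
d=grab('scene');cv2.imwrite('pics/s2.png',cv2.resize(d['image'][150:400,250:550],(720,600)))"
```

```text
t: 2.22
tcp_pos: [0.4317, 0.3366, 0.2496]
tcp_rot: [0.746, 0.666, -0.0, 0.0]
wrist_force: [-0.1, 0.1, 0.7]
finger_gap: 0.0514
shift [ 0.0038 -0.002   0.1696] turn [-0.003  0.004 -0.049] | tcp [0.4317 0.3366 0.2496] F [-0.1  0.1  0.7] gap 0.0514 j6 0.78 t 2.225
```

View pics/s2.png

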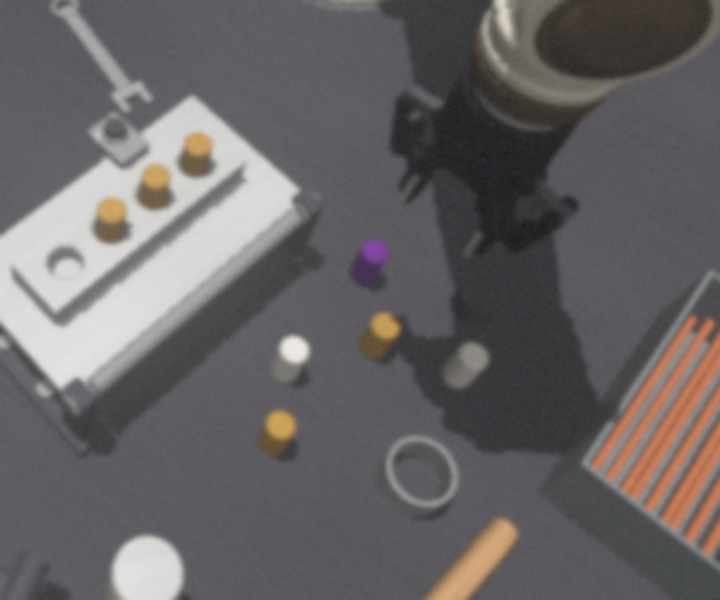

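The gripper is over the brass spare at (380,335), with the neighbours clear of the fingers. Descend and grip.

```bash
python3 -m pendant '[[0.6,0.0035,-0.002,0.06,0,0,0],[0.6,0.0035,-0.002,0.12,0,0,0],[0.6,0.0035,-0.002,0.17,0,0,0],[0.6,0.0035,-0.002,0.209,0,0,0],[0.6,0.0035,-0.002,0.209,0,0,0],[0.1,0.0035,-0.002,0.209,0,0,0],[0,0.0035,-0.002,0.209,0,0,0],[0,0.0035,-0.002,0.209,0,0,0],[0,0.0035,-0.002,0.209,0,0,0]]' 40; python3 -c "
from h import *
go((.608,.113,.23),84)"
```

```text
t: 3.4
tcp_pos: [0.4315, 0.3415, 0.0435]
tcp_rot: [0.746, 0.666, 0.002, 0.0]
wrist_force: [-0.3, -0.5, 8.3]
finger_gap: 0.0241
shift [-0.2069  0.2015 -0.1864] turn [ 0.017 -0.013 -0.042] | tcp [0.4315 0.3415 0.0435] F [-0.3 -0.5  8.3] gap 0.0241 j6 0.78 t 3.4
```

```bash
python3 -m pendant '[[0,0,0,-0.06,0,0,0],[0,0,0,-0.12,0,0,0],[0,0,0,-0.18,0,0,0],[0,-0.05,0.05,-0.19,0,0,0],[0,-0.09,0.09,-0.19,0,0,0],[0,-0.13,0.13,-0.19,0,0,0],[0,-0.17,0.17,-0.19,0,0,0],[0,-0.207,0.2015,-0.19,0,0,0],[0,-0.207,0.2015,-0.19,0,0,0],[0,-0.207,0.2015,-0.19,0,0,0]]'; python3 -c "
from h import *
go((.608,.113,.17),84)
for n in('top','scene'):
  d=grab(n);u,v=[int(x) for x in proj(d,[.608,.113,.13])[0]];c=d['image'][v-50:v+50,u-66:u+67];print(n,u,v);cv2.imwrite(f'pics/{n}3.png',cv2.resize(c,(532,400),interpolation=2))
a=cv2.imread('pics/top3.png')[:,66:466];b=cv2.imread('pics/scene3.png')[:,66:466];cv2.imwrite('pics/m3.png',np.hstack([a,b]))
"
```

```text
t: 4.65
tcp_pos: [0.6074, 0.1128, 0.2313]
tcp_rot: [0.746, 0.666, 0.0, -0.0]
wrist_force: [-0.3, -0.4, -1.9]
finger_gap: 0.0248
shift [0.0003 0.0006 0.0613] turn [ 0.002 -0.002 -0.044] | tcp [0.6074 0.1128 0.2313] F [-0.3 -0.4 -1.9] gap 0.0248 j6 0.3 t 4.65
top 218 178
scene 277 256
```

View pics/m3.png

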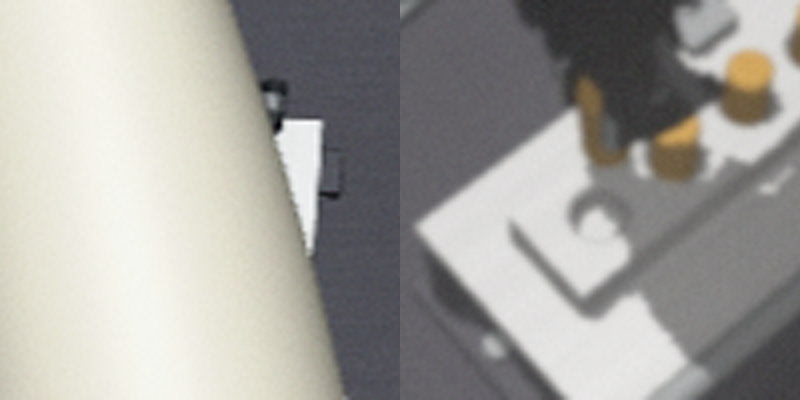

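The scene crop shows the plug held above the pocket (rim at crop (600,213)), while the arm blocks the top view. Lower with force watch.

```bash
python3 -c "
from h import *
d=load('scene');print(onz(d,(277.5,259.25),.123), [onz(d,(277-66+(66+x-400)/4,256-50+y/4),.156).round(4) for x,y in((678,128),(751,70))])"
python3 -m pendant '[[0,0,0,0.03,0,0,0],[0,0,0,0.056,0,0,0],[0,0,0,0.066,0,0,0],[0,0,0,0.071,0,0,0],[0,0,0,0.073,0,0,0],[0,0,0,0.073,0,0,0]]'
```

```text
[0.60929528 0.11487387 0.123     ] [array([0.5589, 0.1217, 0.156 ]), array([0.5069, 0.126 , 0.156 ])]
t: 5.5
tcp_pos: [0.6079, 0.1128, 0.1585]
tcp_rot: [0.745, 0.667, 0.001, 0.0]
wrist_force: [2.8, -0.1, -0.9]
finger_gap: 0.0246
```

```bash
python3 -m pendant '[[0,0,0.0015,0,0,0,0],[0,0,0.0015,0.004,0,0,0],[0,0,0.0015,0.008,0,0,0],[0,0,0.0015,0.012,0,0,0],[0,0,0.0015,0.012,0,0,0]]'
```

```text
t: 6.12
tcp_pos: [0.6087, 0.1125, 0.1452]
tcp_rot: [0.746, 0.666, -0.0, -0.0]
wrist_force: [-0.2, 0.6, -1.8]
finger_gap: 0.0248
```

```bash
python3 -m pendant '[[0,0,0,0.0015,0,0,0],[0,0,0,0.0015,0,0,0],[0.2,0,0,0.001,0,0,0],[0.5,0,0,0,0,0,0],[0.6,0,0,0,0,0,0],[0.6,0,0,-0.04,0,0,0],[0.6,0,0,-0.09,0,0,0],[0.6,0,0,-0.09,0,0,0]]'; python3 -c "
from h import *
go((.543,-.2275,.2),4)"
```

```text
t: 7.12
tcp_pos: [0.6102, 0.1127, 0.2405]
tcp_rot: [0.746, 0.666, 0.003, 0.002]
wrist_force: [0.2, 0.5, 0.1]
finger_gap: 0.0513
shift [-0.3457 -0.0291  0.0396] turn [ 0.024 -0.037  7.959] | tcp [0.6102 0.1127 0.2405] F [0.2 0.5 0.1] gap 0.0513 j6 0.29 t 7.125
```

```bash
python3 -m pendant '[[0.8,-0.345,-0.029,0,0,0,7.95],[0.8,-0.345,-0.029,0,0,0,7.95],[0.8,-0.345,-0.029,0,0,0,7.95],[0.8,-0.345,-0.029,0,0,0,7.95],[0.8,-0.345,-0.029,0,0,0,7.95],[0.8,-0.345,-0.029,0,0,0,7.95],[0.8,-0.345,-0.029,0,0,0,7.95],[0.8,-0.345,-0.029,0,0,0,7.95],[0.8,-0.345,-0.029,0,0,0,7.95],[0.8,-0.345,-0.029,0,0,0,7.95]]'; python3 -c "
from h import *
d=load('top')
f=lambda p,z:onz(d,(295+p[0]/5-.4,170+p[1]/5-.4),z)[:2]
A,B,C,D=[f(p,.012) for p in((60,135),(555,107),(70,277),(570,250))]
yaw=lambda a,b:np.degrees(np.arctan2(*(a-b)[::-1]))
print('edges yaw',yaw(A,B),yaw(C,D),'mid',(A+C)/2,(B+D)/2)
s=f((132,180),.065);b=f((577,128),.119);h=f((308,157),.095);print(s,h,b,yaw(s,b),yaw(s,h))
d=grab('top');cv2.imwrite('pics/t4.png',cv2.resize(d['image'][150:290,120:440],(800,350),interpolation=2))
go((.543,-.2275,.2),4)"
```

```text
t: 8.38
tcp_pos: [0.5416, -0.227, 0.2355]
tcp_rot: [0.999, 0.037, -0.0, -0.0]
wrist_force: [-0.5, -0.2, -0.4]
finger_gap: 0.0682
edges yaw 91.13060534374453 90.79713962998174 mid [ 0.54358138 -0.11259296] [ 0.54815236 -0.38416785]
[ 0.54395163 -0.14251829] [ 0.54537441 -0.22772907] [ 0.54920388 -0.35780176] 91.39756380719913 90.95659242697802
shift [0.0013 0.0006 0.0356] turn [-0.001  0.001  0.019] | tcp [ 0.5416 -0.227   0.2356] F [ 0.1 -0.9  1.2] gap 0.0685 j6 1.1 t 8.425
```

View pics/t4.png

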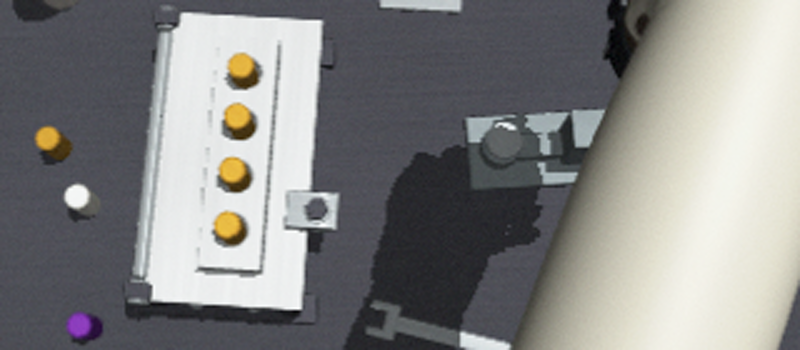

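All four pockets show plugs, with tops at (240,68), (238,119), (232,172) and (228,226). The jack is unmoved at yaw 91°. Grip its housing.

```bash
python3 -m pendant '[[0.8,0.0034,0.001,0.05,0,0,0.32],[0.8,0.0034,0.001,0.1,0,0,0.32],[0.8,0.0034,0.001,0.14,0,0,0.32],[0.8,0.0034,0.001,0.165,0,0,0.32],[0.8,0.0034,0.001,0.165,0,0,0.32],[0.3,0.0034,0.001,0.165,0,0,0.32],[0.2,0.0034,0.001,0.165,0,0,0.32],[0.2,0.0034,0.001,0.165,0,0,0.32],[0.2,0.0034,0.001,0.165,0,0,0.32]]' 60; python3 -c "
from h import *
go((.465,-.0355,.07),-5)"
```

```text
t: 9.55
tcp_pos: [0.5463, -0.2282, 0.0728]
tcp_rot: [1.0, 0.008, 0.002, 0.001]
wrist_force: [2.7, 0.4, 6.5]
finger_gap: 0.0394
shift [-0.0782 -0.194   0.0023] turn [ 0.006 -0.019  0.591] | tcp [ 0.5463 -0.2282  0.0728] F [2.7 0.4 6.5] gap 0.0394 j6 1.16 t 9.55
```

```bash
python3 -c "
from h import *
T=load('top');S=load('scene');b=onz(T,(246.3,233.1),.119);print(b, b-np.array([.5443,-.1426,0]), dp(T,(246.3,233.1)))"
python3 -m pendant '[[0.2,0,0,-0.004,0,0,0],[0.2,0,0,-0.004,0,0,0],[0.2,-0.02,-0.02,-0.004,0,0,0],[0.2,-0.04,-0.04,-0.004,0,0,0],[0.2,-0.06,-0.06,-0.004,0,0,0],[0.2,-0.073,-0.08,-0.004,0,0,0],[0.2,-0.073,-0.1,-0.004,0,0,0],[0.2,-0.073,-0.1,-0.004,0,0,0]]'
```

```text
[0.47086663 0.04831925 0.119     ] [-0.07343337  0.19091925  0.119     ] [0.47036    0.04817666 0.12195714]
t: 10.55
tcp_pos: [0.4698, -0.1279, 0.0742]
tcp_rot: [1.0, 0.009, -0.001, -0.0]
wrist_force: [0.4, -0.0, -9.8]
finger_gap: 0.0397
```

```bash
python3 -m pendant '[[0.2,0.002,-0.02,0,0,0,0],[0.2,0.003,-0.04,0,0,0,0],[0.2,0.003,-0.045,0,0,0,0],[0.2,0.003,-0.045,0,0,0,0]]'; python3 -c "
from h import *
go((.473,-.0373,.074),1)
d=grab('top');a=cv2.resize(d['image'][190:280,210:330],(480,360),interpolation=2)
e=grab('scene');b=cv2.resize(e['image'][150:240,190:320],(520,360),interpolation=2)
cv2.imwrite('pics/m5.png',cv2.resize(np.hstack([a,b]),(800,288)))"
```

```text
t: 11.05
tcp_pos: [0.4727, -0.0842, 0.0745]
tcp_rot: [1.0, 0.008, -0.0, 0.0]
wrist_force: [0.3, -0.2, -10.2]
finger_gap: 0.0392
shift [ 0.001  -0.0469  0.0005] turn [ 0.001  0.004 -0.008] | tcp [ 0.4727 -0.0842  0.0745] F [  0.3  -0.2 -10.2] gap 0.0392 j6 1.38 t 11.05
```

View pics/m5.png

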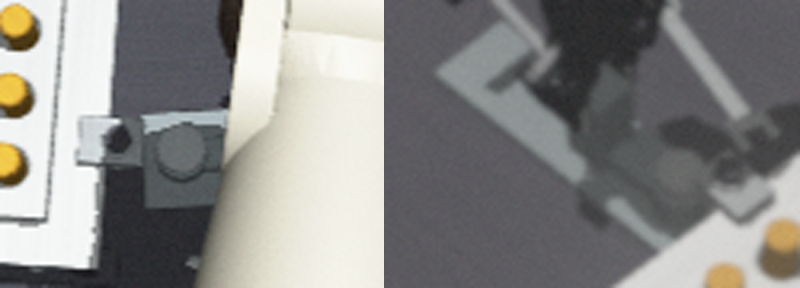

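The saddle is at pane (182,148), just short of the shoe, with the bolt at (119,138); both views show the jack level.

```bash
python3 -c "
from h import *
T=load('top');S=load('scene')
print('T',(onz(T,(247,233),.119)-onz(T,(266.6,236.1),.067)).round(4))
print('S',(onz(S,(297.3,203.6),.119)-onz(S,(282.3,203.6),.067)).round(4))
print([onz(T,(266.6,236.1),.067).round(4),onz(S,(282.3,203.6),.067).round(4)])"
```

```text
T [0.0009 0.0467 0.052 ]
S [0.0024 0.048  0.052 ]
[array([ 4.701e-01, -1.000e-04,  6.700e-02]), array([0.474 , 0.0015, 0.067 ])]
```

```bash
python3 -m pendant '[[0.2,0.001,-0.015,0,0,0,0],[0.2,0.0015,-0.03,0,0,0,0],[0.2,0.0015,-0.042,0,0,0,0],[0.2,0.0015,-0.047,0,0,0,0],[0.2,0.0015,-0.047,0,0,0,0],[0.2,0.0015,-0.047,0.002,0,0,0],[0.2,0.0015,-0.047,0.003,0,0,0],[0.2,0.0015,-0.047,0.003,0,0,0]]'
```

```text
t: 12.15
tcp_pos: [0.4738, -0.0372, 0.0727]
tcp_rot: [1.0, 0.008, 0.0, 0.0]
wrist_force: [-1.9, 1.1, 3.7]
finger_gap: 0.0393
```

```bash
python3 -m pendant '[[0.5,0,0,0,0,0,0],[0.8,0,0,0,0,0,0],[0.8,0,0,0,0,0,0],[0.8,0,0,-0.05,0,0,0],[0.8,0,0,-0.1,0,0,0],[0,0.002,0.05,-0.12,0,0,0],[0,0.002,0.1,-0.12,0,0,0],[0,0.002,0.129,-0.12,0,0,0],[0,0.002,0.129,-0.12,0,0,0],[0,0.002,0.129,-0.12,0,0,0]]'; python3 -c "
from h import *
go((.476,-.1665,.145),1)
d=grab('top');a=cv2.resize(d['image'][190:280,210:390],(720,360),interpolation=2)
e=grab('scene');b=cv2.resize(e['image'][90:240,120:320],(320,240),interpolation=2);b=cv2.copyMakeBorder(b,0,0,0,400,0)
cv2.imwrite('pics/m6.png',np.vstack([a,b[:, :720]]))"
```

```text
t: 13.4
tcp_pos: [0.4776, -0.1655, 0.1918]
tcp_rot: [1.0, 0.008, -0.0, -0.0]
wrist_force: [-0.7, 0.1, 0.3]
finger_gap: 0.0006
shift [-0.0016  0.001   0.0468] turn [-0.002  0.001 -0.012] | tcp [ 0.4776 -0.1655  0.1918] F [-0.7  0.1  0.3] gap 0.0006 j6 1.22 t 13.4
```

View pics/m6.png

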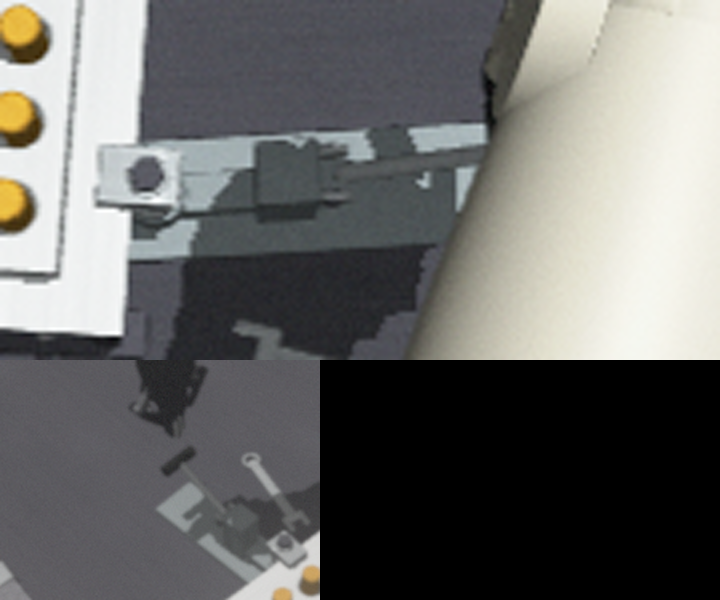

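The saddle rim peeks out below the shoe at pane (165,215). The housing top is centred at (287,174) and the bolt at (148,175). I'll check the offset.

```bash
python3 -c "
from h import *
T=load('top')
h=onz(T,(210+287/4-.4,190+174/4-.4),.095);b=onz(T,(210+148/4-.4,190+175/4-.4),.119)
A,B=[onz(T,(210+x/4,190+y/4),.012) for x,y in((130,261),(430,243))]
v=(A-B)/np.linalg.norm(A-B);print(h,b,v, 'saddle-bolt',(h+.085*v-b)[:2])"
python3 -m pendant '[[0,-0.001,0.001,0.03,0,0,0],[0,-0.001,0.001,0.045,0,0,0],[0,-0.001,0.002,0.055,0,0,0],[0,-0.001,0.003,0.062,0,0,0],[0,-0.001,0.003,0.062,0,0,0]]'
```

```text
[ 0.47159496 -0.03658502  0.095     ] [0.47023054 0.04761631 0.119     ] [-0.02046861  0.9997905   0.        ] saddle-bolt [-0.00037541  0.00078086]
t: 14.12
tcp_pos: [0.4769, -0.169, 0.1301]
tcp_rot: [1.0, 0.008, 0.0, 0.0]
wrist_force: [0.5, -0.8, 2.9]
finger_gap: -0.0002
```

Centred within about 1 mm, and the fingers are on the bar. First stroke.

```bash
python3 -m pendant '[[0,0,0.002,0.01,0,0,0],[0,0,0.004,0.02,0,0,0],[0,0,0.006,0.03,0,0,0],[0,0,0.007,0.038,0,0,0],[0,0,0.007,0.045,0,0,0],[0,0,0.007,0.051,0,0,0],[0,0,0.007,0.055,0,0,0],[0,0,0.007,0.055,0,0,0],[0,0,0.007,0.055,0,0,0]]'; python3 -c "
from h import *
go((.476,-.1765,.075),1)
d=grab('top');a=cv2.resize(d['image'][190:280,210:390],(720,360),interpolation=2)
e=grab('scene');b=cv2.resize(e['image'][100:300,130:400],(324,240),interpolation=2);b=cv2.copyMakeBorder(b,0,0,0,396,0)
cv2.imwrite('pics/m7.png',np.vstack([a,b[:, :720]]))"
```

```text
t: 15.25
tcp_pos: [0.4778, -0.1775, 0.0768]
tcp_rot: [1.0, 0.007, 0.002, 0.002]
wrist_force: [-1.1, -7.8, 11.0]
finger_gap: 0.0002
shift [-0.0018 -0.001   0.0018] turn [ 0.02  -0.017 -0.016] | tcp [ 0.4778 -0.1775  0.0768] F [-1.1 -7.8 11. ] gap 0.0002 j6 1.2 t 15.25
```

View pics/m7.png

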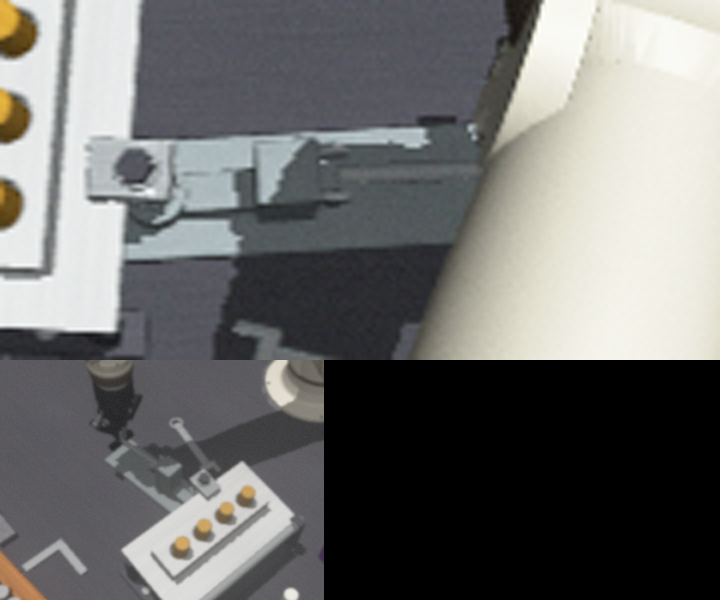

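First stroke is complete: bar height 57 mm, carrier visibly raised (bolt moved to (133,166)), and the housing unmoved at (287,173). Let it up gently.

```bash
python3 -m pendant '[[0,0,-0.001,-0.01,0,0,0],[0,0,-0.001,-0.02,0,0,0],[0,0,-0.002,-0.03,0,0,0],[0,0,-0.003,-0.04,0,0,0],[0,0,-0.005,-0.05,0,0,0],[0,0,-0.007,-0.06,0,0,0],[0,0,-0.007,-0.075,0,0,0],[0,0,-0.007,-0.085,0,0,0],[0,0,-0.007,-0.085,0,0,0],[0,0,-0.007,-0.085,0,0,0]]'; python3 -c "
from h import *
go((.476,-.168,.13),1)
d=grab('top');a=cv2.resize(d['image'][190:280,210:390],(720,360),interpolation=2)
e=grab('scene');b=cv2.resize(e['image'][100:250,130:332],(324,240),interpolation=2);b=cv2.copyMakeBorder(b,0,0,0,396,0)
cv2.imwrite('pics/m8.png',np.vstack([a,b[:, :720]]))"
```

```text
t: 16.6
tcp_pos: [0.4765, -0.169, 0.1594]
tcp_rot: [1.0, 0.008, -0.0, -0.0]
wrist_force: [-0.2, -0.3, -0.2]
finger_gap: 0.0001
shift [-0.0005 -0.001   0.0294] turn [-0.001  0.003 -0.011] | tcp [ 0.4765 -0.169   0.1594] F [-0.2 -0.3 -0.2] gap 0.0001 j6 1.21 t 16.6
```

View pics/m8.png

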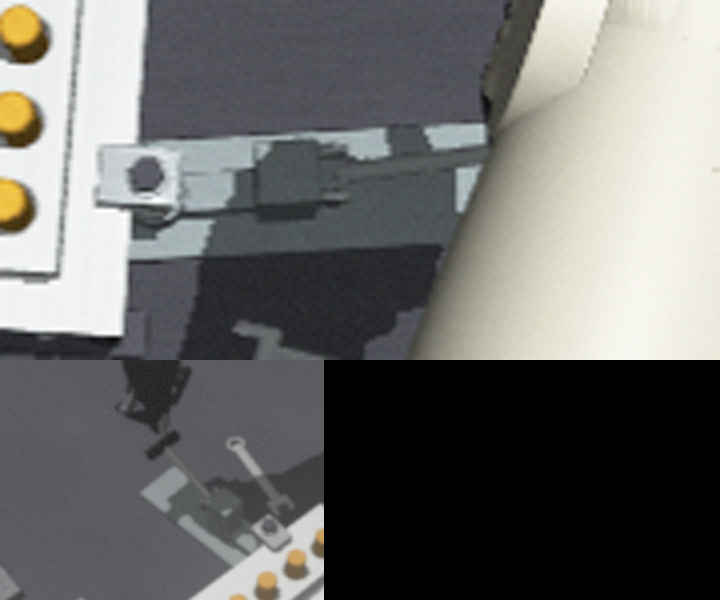

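The handle is up, the carrier is level again (bolt back at (148,175)) and the jack hasn't moved. Second stroke, to hold.

```bash
python3 -m pendant '[[0,0,0,0.02,0,0,0],[0,0,0,0.03,0,0,0],[0,0,0.003,0.04,0,0,0],[0,0,0.005,0.05,0,0,0],[0,0,0.007,0.06,0,0,0],[0,0,0.008,0.068,0,0,0],[0,0,0.008,0.075,0,0,0],[0,0,0.008,0.081,0,0,0],[0,0,0.008,0.087,0,0,0],[0,0,0.008,0.087,0,0,0]]'; python3 -m pendant '[[0,0,0,0,0,0,0],[0,0,0,0,0,0,0],[0,0,0,0,0,0,0],[0,0,0,0,0,0,0]]'; python3 -c "
from h import *
d=grab('top');a=cv2.resize(d['image'][180:280,190:370],(720,400),interpolation=2)
e=grab('scene');b=cv2.resize(e['image'][130:290,130:400],(338,200),interpolation=2);b=cv2.copyMakeBorder(b,0,0,0,382,0)
cv2.imwrite('pics/m9.png',np.vstack([a,b]))
print(ctrl.read_state()['qd'].round(3))"
```

```text
t: 17.95
tcp_pos: [0.4773, -0.1783, 0.0759]
tcp_rot: [1.0, 0.007, 0.001, 0.002]
wrist_force: [-8.8, -4.3, 24.0]
finger_gap: -0.0004
t: 18.45
tcp_pos: [0.4773, -0.1783, 0.0758]
tcp_rot: [1.0, 0.007, 0.001, 0.002]
wrist_force: [-8.2, -4.3, 24.8]
finger_gap: 0.0001
[-0.001 -0.001  0.     0.001 -0.     0.001]
```

View pics/m9.png

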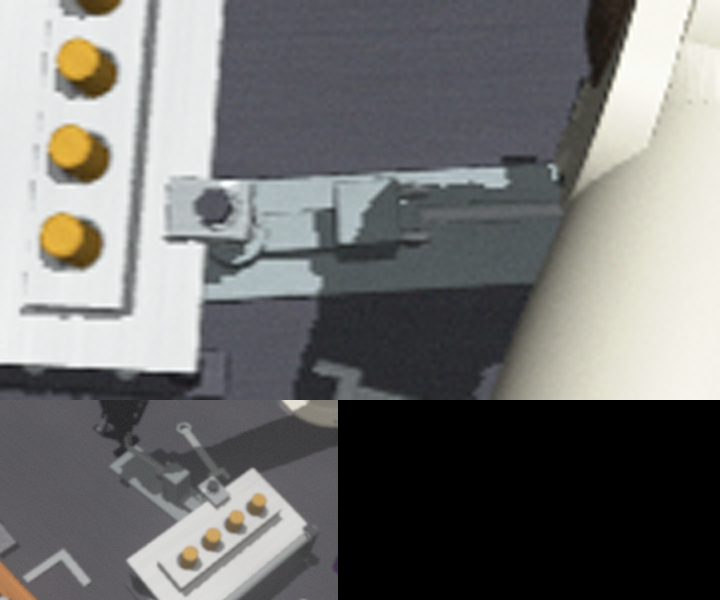

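The carrier is raised with all four plugs in. The jack is unmoved (housing (367,213) here, same as before), and it is held at the stop with 25 N and at rest. Handing in.

```bash
python3 -c "
from rig import ctrl
print(ctrl.job_done()); s=ctrl.read_state(); print(s['t'],s['wrist_force'],s['tcp_pos'])"
```

```text
the job is handed in; nothing more can be done
None
the job is handed in; nothing more can be done
```

I finished the job and handed it in at about 18.5 s of the 69 s allowed; no verdict was reported. I dropped a brass spare into the empty pocket, set the jack under the lift pad, pumped down, up and down again, and left the arm holding the handle fully down.

- **Plugs:** the last images show all four pockets holding a plug with the carrier raised. I had no direct reading of how deep the plugs sit. The new plug touched the pocket's side on the way in and needed a 1.5 mm correction, after which it went down without resistance.
- **Jack:** the saddle measured within about 1 mm of the bolt axis before pumping. The housing showed no visible movement in the pictures taken during and after the strokes.
- **Strokes:** the first brought the bar to about 57 mm, which is fully down, and the carrier rose. On release, the handle came up and the carrier was level again.
- **Final hold:** the bar is on its stop, with about 25 N on the tool vertically and about 9 N sideways, and the arm is still. The handle and carrier angles are judged from finger height and images, not read directly.
- **Disagreement:** the two camera views differed by 3–5 mm in absolute position. I used offsets between points in the same view, and those agreed to about 1.5 mm.

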